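Find and shim the soft corner of the repair jig

ROBOT

A 7-joint arm with a two-finger parallel gripper is mounted at the origin on the work surface. World frame = base frame: x ahead of the robot, y to its left, z up, the work surface at z = 0. Lengths are in m, angles in rad, forces in N, time in s.
With the tool pointing down it reaches from about 0.35 to 0.9 m from the base axis. Payload 7.2 kg.
Tool frame: the origin (TCP) lies between the finger pads; the fingertips stand manip.tcp_to_tips ahead of it and the grasp point (between the pads) lies 11 mm behind it (manip.tcp_to_tips is the distance from the TCP to the fingertips, in m); z points along the fingers, y is the line along which they close (so a half turn about z gives the same grasp; the last joint's range is limited). The gripper opens to 85 mm and grips with 20 to 120 N. Pads are 22 mm wide; open, the fingers measure 114 mm over their backs; the gripper's body (76 mm by 85 mm) begins 54 mm behind the grasp point. The pads swing forward as they close: fully open they stand 13 mm farther back than shut.
Start: joints at [1.188, 0.411, -0.013, 1.596, 0.006, 1.134, -0.082], TCP at [0.194, -0.594, 0.239] pointing down, gripper open.
Joint ranges: [-2.95, 2.95], [-0.29, 1.99], [-1.47, 1.44], [0.14, 2.54], [-1.03, 4.17], [0.13, 1.85], [-2.86, 2.86]. Speed limits (rad/s): [2.39, 2.39, 3.01, 3.01, 3.14, 3.14, 3.14].

INTERFACE

Orientations are given as a unit quaternion [w, x, y, z].
In Python, from plant import manip gives the robot as it stands.
- The arm moves only by the shell command python3 -m handwheel 'ROWS' [OPENING] [FORCE]. ROWS is JSON, a list of rows, each a list of 2 entries, a list of its own where there are three numbers: the shift along the tool's x, y, z in units of 40 mm (1.0 is 40 mm), then the turn, a rotation vector about the tool's x, y, z in units of 10 degrees (1.0 is 10 degrees). In form: [[[dx, dy, dz], [wx, wy, wz]], ...]. A call has 1 to 10 rows; each row is the pose to reach, as a shift and turn from the pose commanded when the call began, along the tool's axes at that moment; what a row does not reach only later rows make up. A row lasts 1/8 s, in which the tool goes at most 62.5 mm and 10.7 degrees, less where a joint would pass 70% of its speed; a pose out of reach is approached as far as the arm can. A call with a gripper value outside its range is refused whole. OPENING is the finger opening in mm, from 0 to 85.4, set as the call begins (- or left out, the last holds). The fingers move at their own pace and stop on an object; FORCE is the grip in N (left out, the last holds). Time passes only in rows, so rows that repeat a pose let the fingers close. It gives the time, the measured TCP pose, the force, the opening and the grip force at its end, in the units of the state.
- manip.get_state(): the state, without advancing time (a new reading comes with each control period).
- manip.camera(name): name is "side" or "top" or "wrist"; returns the picture (480x640x3 uint8, blue, green, red); there is no depth.
- manip.camera_model(name): a dict with "mtx" (3x3 intrinsics, pixels), "dist" ([k1, k2, p1, p2, k3] as OpenCV has them; the pictures are not rectified), "T" (4x4, takes a point from camera to world coordinates); the wrist camera has in their place "mount" (4x4, takes a point from camera to tool coordinates, whose origin is the TCP and whose axes are the flange's). Camera axes: x right, y up, looking along -z (the intrinsics and any distortion apply to the point x, -y, -z); pixel columns grow to the right and rows downward; lengths in m; the calibration is good to about 2 mm. A picture is of the moment at which its call begins: read the wrist's pose just before it. camera_model takes no time and is no camera call.
- manip.close_job(): hands the job in; it is judged then, once.
The state is a dict: "time": time; "joints": joint angles; "dq": joint speeds; "joint_efforts": joint torques, N m; "tool_pos": TCP position; "orientation": TCP orientation; "force": force on the tool from outside, world axes, zero at the start; "moment": the same for the moment, N m; "width": finger opening in m; "finger_force": force on a finger pad.
Only numpy, scipy, OpenCV 4.12 (cv2) and the standard library are available. Lean on these libraries where they do the work, as an engineer would, in place of code of your own. Each camera call takes 0.05 s, during which the arm holds its last target. There are 200 camera calls.

TASK

The jig plate that holds the laptop board rocks, because the rubber pad under one of its corners has gone soft. With a fingertip, press down on the bare corners of the plate one after another until you find the one that gives, then press the steel shim lever at that corner down flat, so that the plate is left level and firm. Leave the other three shim levers standing up, keep off the circuit board, and do not lift or shove the plate or anything else.

Things in the scene. Friction and masses are not known exactly. Their poses are not given: they have to be found in the camera images.
- plate: loose aluminium jig plate, 160 mm (x) by 230 mm (y) by 12 mm, 1.6 kg with all on it, level on four like-looking rubber pads under its corners (x = -50, +50 mm; y = -95, +95 mm); origin: centre of its underside, 17 mm over the table; x away from the robot, y left. Over the one soft pad it sinks 5 mm under 1 to 4 N and comes back when let go (the opposite corner lifts); the other corners stay put
- board: laptop circuit board, 120 by 114 mm, clamped between steel rails on the middle of the plate; rails and screws reach 67 mm either side of the plate's centre in y and 17 mm above the plate's top, the last 48 mm at either end are bare; origin: centre of its underside. Not to be touched
- near_left_corner (a point): spot to press on the plate's bare top at the corner nearer the robot, left (plate -x, +y), right over its rest, 20 mm in from the plate's short side
- near_right_corner (a point): spot to press on the plate's bare top at the corner nearer the robot, right (plate -x, -y), right over its rest, 20 mm in from the plate's short side
- far_left_corner (a point): spot to press on the plate's bare top at the corner farther from the robot, left (plate +x, +y), right over its rest, 20 mm in from the plate's short side
- far_right_corner (a point): spot to press on the plate's bare top at the corner farther from the robot, right (plate +x, -y), right over its rest, 20 mm in from the plate's short side
- shim_near_left (a joint): shim lever at the corner nearer the robot, left (plate -x, +y): bare steel leaf, 22 by 60 mm, hinged 10 mm outside the plate's short side, 23 mm over the table, with a cam under the hinge. 0: leaf stands 45 degrees up and outward; 0.785: flat, level with the plate's top, against its stop, its cam then carrying that corner. Polished and stiff: 2 to 6 N near its end lays it flat, and it stays where left
- near_left_leaf_end (a point): middle of the free end of that leaf's upper face (near left shim); standing up it is about 38 mm outward of the hinge and 70 mm above the table, and it moves with the leaf
- shim_near_right (a joint): shim lever at the corner nearer the robot, right (plate -x, -y): bare steel leaf, 22 by 60 mm, hinged 10 mm outside the plate's short side, 23 mm over the table, with a cam under the hinge. 0: leaf stands 45 degrees up and outward; 0.785: flat, level with the plate's top, against its stop, its cam then carrying that corner. Polished and stiff: 2 to 6 N near its end lays it flat, and it stays where left
- near_right_leaf_end (a point): middle of the free end of that leaf's upper face (near right shim); standing up it is about 38 mm outward of the hinge and 70 mm above the table, and it moves with the leaf
- shim_far_left (a joint): shim lever at the corner farther from the robot, left (plate +x, +y): bare steel leaf, 22 by 60 mm, hinged 10 mm outside the plate's short side, 23 mm over the table, with a cam under the hinge. 0: leaf stands 45 degrees up and outward; 0.785: flat, level with the plate's top, against its stop, its cam then carrying that corner. Polished and stiff: 2 to 6 N near its end lays it flat, and it stays where left
- far_left_leaf_end (a point): middle of the free end of that leaf's upper face (far left shim); standing up it is about 38 mm outward of the hinge and 70 mm above the table, and it moves with the leaf
- shim_far_right (a joint): shim lever at the corner farther from the robot, right (plate +x, -y): bare steel leaf, 22 by 60 mm, hinged 10 mm outside the plate's short side, 23 mm over the table, with a cam under the hinge. 0: leaf stands 45 degrees up and outward; 0.785: flat, level with the plate's top, against its stop, its cam then carrying that corner. Polished and stiff: 2 to 6 N near its end lays it flat, and it stays where left
- far_right_leaf_end (a point): middle of the free end of that leaf's upper face (far right shim); standing up it is about 38 mm outward of the hinge and 70 mm above the table, and it moves with the leaf
- screw_dish: small steel screw dish, 52 mm across, 18 mm high, on the mat between the two left shim levers; origin under its centre. Leave alone
- flux_bottle: small white dropper bottle, 26 mm across, 60 mm high, standing on the mat between the two right shim levers; origin under its centre. Leave alone
- screwdriver: small black-handled screwdriver, 135 mm long, lying on the mat in front of the plate; origin under its middle. Leave alone
- ram_module: memory module, 68 by 30 by 4.5 mm, lying on the mat beyond the plate; origin under its centre. Leave alone
- putty_knife: flat opening tool, 170 mm long, 12 mm high, lying on the mat beyond the plate; origin under its middle. Leave alone
- multimeter: orange multimeter, 150 by 78 by 38 mm, left of the mat; origin under its centre. Leave alone
- mug: blue mug, 80 mm across, 95 mm high, left of the mat; origin under its centre. Leave alone

How it is judged:
By the outcome, as a careful person would: the job done as asked, in the order asked, and still so for the second after the job is handed in, with the robot touching nothing.
It also fails if it takes over 58 s, if anything falls off the work surface, if the arm or the gripper's body presses on something with over 40 N, if the wrist force passes 120 N, or if a joint passes its speed limit or range.

## Working session

There is one attempt and no reset: what is moved stays moved. The work goes in short steps, Python scripts to look and compute and a shell command to move; the robot and the scene stay as the last step left them, time stands still between calls to the robot, and variables do not carry over. Pictures are saved under pics/ and viewed, at most 10 in all, crops included, and the job is handed in when it is done.

```bash
ls; mkdir -p pics; python3 - <<'E'
from plant import manip
import cv2,numpy as np
s=manip.get_state();print({k:np.round(v,3).tolist() for k,v in s.items()},manip.tcp_to_tips)
for n in("top","side"):
    cv2.imwrite(f"pics/{n}0.png",manip.camera(n));print({k:np.round(v,3).tolist() for k,v in manip.camera_model(n).items()})
print(manip.camera_model("wrist"))
E
```

```text
pics
{'time': 0.0, 'joints': [1.188, 0.412, -0.013, 1.597, 0.006, 1.134, -0.082], 'dq': [-0.0, 0.002, 0.0, -0.002, 0.001, 0.002, -0.0], 'joint_efforts': [0.001, -60.062, 0.682, -29.94, 0.014, 0.011, -0.0], 'tool_pos': [0.193, -0.594, 0.238], 'orientation': [-0.001, 0.988, 0.157, -0.0], 'force': [-0.427, -0.55, -0.694], 'moment': [0.035, -0.029, 0.044], 'finger_force': 0.0, 'width': 0.086} 0.008
{'mtx': [[575.771, 0.0, 317.706], [0.0, 575.771, 244.495], [0.0, 0.0, 1.0]], 'dist': [-0.077, 0.0, 0.0, 0.0, 0.0], 'T': [[0.009, 0.996, -0.09, 0.433], [-1.0, 0.008, -0.01, 0.135], [-0.01, 0.09, 0.996, 1.292], [0.0, 0.0, 0.0, 1.0]]}
{'mtx': [[567.853, 0.0, 320.275], [0.0, 567.853, 238.663], [0.0, 0.0, 1.0]], 'dist': [-0.035, 0.0, 0.0, 0.0, 0.0], 'T': [[0.976, 0.17, -0.133, 0.41], [-0.215, 0.717, -0.663, -0.572], [-0.017, 0.676, 0.736, 0.867], [0.0, 0.0, 0.0, 1.0]]}
{'mtx': array([[385.2010672 ,   0.        , 318.23442869],
       [  0.        , 385.2010672 , 236.97336213],
       [  0.        ,   0.        ,   1.        ]]), 'dist': array([-0.05984362,  0.        ,  0.        ,  0.        ,  0.        ]), 'mount': array([[ 3.35091720e-04,  9.66509181e-01,  2.56631818e-01,
         6.66314858e-02],
       [ 9.99999934e-01, -3.60628358e-04,  5.24444778e-05,
         1.55935414e-04],
       [ 1.43236780e-04,  2.56631783e-01, -9.66509238e-01,
        -1.33708158e-01],
       [ 0.00000000e+00,  0.00000000e+00,  0.00000000e+00,
         1.00000000e+00]])}
```

View pics/top0.png

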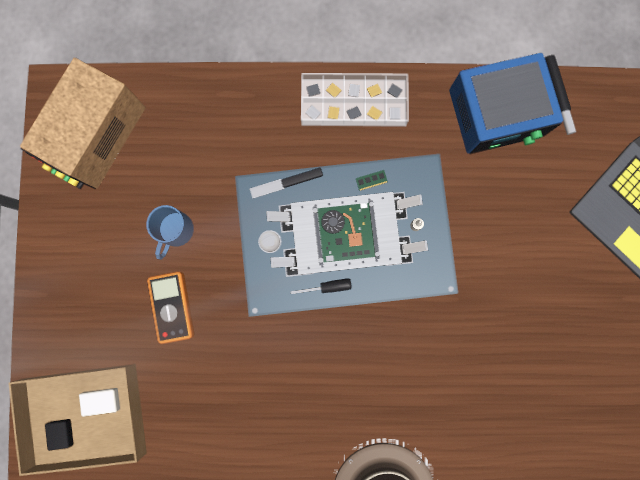

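View pics/side0.png

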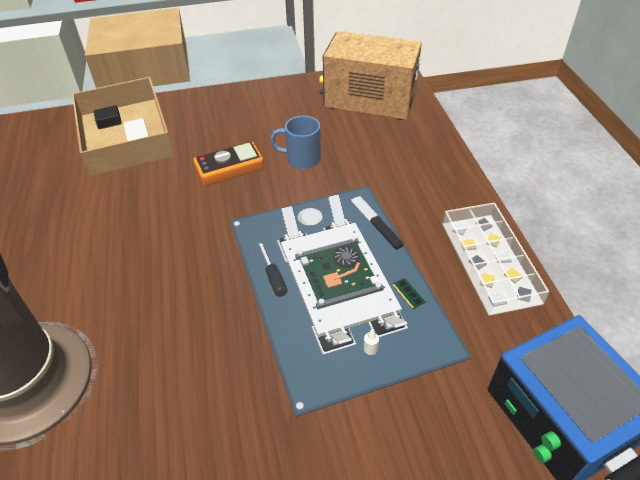

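The top view shows the plate at about (292–405, 195–273), with leaves at (280,216), (284,262), (408,201), (413,247). The mat is clear at the front except for the screwdriver at (325,287).

```bash
python3 - <<'E'
import cv2
im=cv2.imread("pics/top0.png")[180:290,250:440]
cv2.imwrite("pics/topc.png",cv2.resize(im,None,fx=4.2,fy=4.2,interpolation=cv2.INTER_CUBIC))
E
```

```text
(no output)
```

View pics/topc.png

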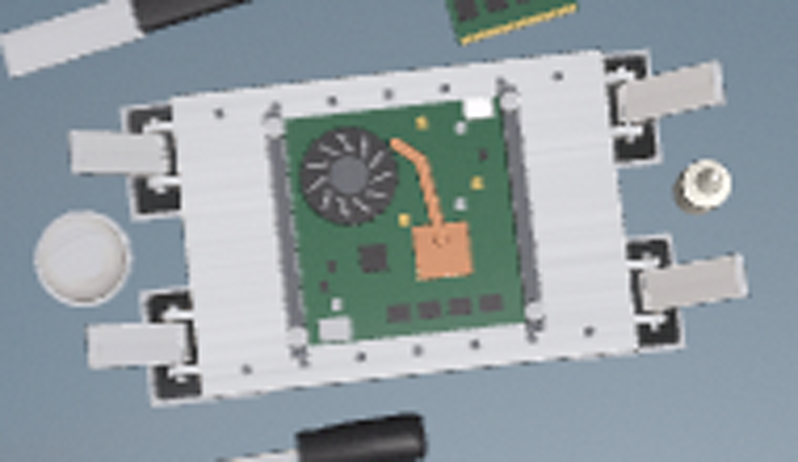

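```bash
cat >h.py <<'E'
from plant import manip
import cv2,numpy as np
from scipy.spatial.transform import Rotation as R
def ray(n,px,z):
    m=manip.camera_model(n);u=cv2.undistortPoints(np.array(px,float).reshape(-1,1,2),m["mtx"],m["dist"])[:,0]
    d=np.c_[u[:,0],-u[:,1],-np.ones(len(u))]@m["T"][:3,:3].T;o=m["T"][:3,3]
    return o+d*((z-o[2])/d[:,2])[:,None]
def rel(p):  # world tip target -> tool units
    s=manip.get_state();r=R.from_quat(np.roll(s["orientation"],-1))
    return r.inv().apply(np.array(p)+[0,0,.008]-s["tool_pos"])/.04
E
python3 - <<'E'
from h import *
c=np.array([(173,97),(603,50),(635,352),(203,397)])/4.2+[250,180]
w=ray("top",c,.029);print(w.round(4));FL,FR,NR,NL=w[:,:2]
print([np.linalg.norm(a-b).round(4) for a,b in((FL,FR),(NL,NR),(FL,NL),(FR,NR))])
y=(FL-FR+NL-NR);yaw=np.arctan2(-y[0],y[1]);x=(FL-NL+FR-NR);print("yaw",np.degrees(yaw),np.degrees(np.arctan2(x[1],x[0])))
C=w[:,:2].mean(0);M=R.from_euler('z',yaw).as_matrix()[:2,:2];print("C",C)
le=ray("top",np.array([(70,150),(720,82),(745,276),(88,348)])/4.2+[250,180],.070)[:,:2]
print("leaf ends plate frame",((le-C)@M).round(4))
np.savez("plate.npz",C=C,yaw=yaw)
for n,q in dict(NR=(-.05,-.095),FR=(.05,-.095),NL=(-.05,.095),FL=(.05,.095)).items():print(n,M@q+C)
print(rel([*(M@(-.05,-.095)+C),.1]))
E
```

```text
[[ 0.639   0.208   0.029 ]
 [ 0.666  -0.0193  0.029 ]
 [ 0.5062 -0.0355  0.029 ]
 [ 0.4807  0.1901  0.029 ]]
[np.float64(0.2288), np.float64(0.2271), np.float64(0.1592), np.float64(0.1606)]
yaw 6.612000753735425 6.118932971473691
C [0.57299046 0.0858248 ]
leaf ends plate frame [[ 0.0512  0.1672]
 [ 0.0506 -0.1669]
 [-0.0497 -0.1673]
 [-0.0505  0.168 ]]
NR [ 0.53426183 -0.01430059]
FR [ 0.63359669 -0.00278607]
NL [0.51238423 0.17443566]
FL [0.6117191  0.18595018]
[ 12.59108613 -11.13323654   3.27817434]
```

```bash
python3 -m handwheel '[[[1.6,-1.4,0],[0,0,0.3]],[[3,-2.6,0],[0,0,0.6]],[[4.3,-3.8,0],[0,0,0.9]],[[5.6,-5,0],[0,0,1.15]],[[7,-6.2,0],[0,0,1.15]],[[8.4,-7.4,0.5],[0,0,1.15]],[[9.8,-8.7,1],[0,0,1.15]],[[11.2,-9.9,1.5],[0,0,1.15]],[[12.59,-11.13,2],[0,0,1.15]],[[12.59,-11.13,2.5],[0,0,1.15]]]' 0 20; cat >w.py <<'E'
from h import *
z=np.load("plate.npz");s=manip.get_state();yaw=z["yaw"];M=R.from_euler('z',yaw).as_matrix()[:2,:2]
r=R.from_quat(np.roll(s["orientation"],-1)).as_matrix()
print("plate xy mm",((np.array(s["tool_pos"])[:2]-z["C"])@M*1e3).round(1),"tip z mm",round((s["tool_pos"][2]-.008)*1e3,2),"F",np.round(s["force"],2),"w",round(s["width"],3),"yawerr",np.degrees(np.arctan2(r[1,0],r[0,0])-yaw).round(2),"tilt",r[2].round(4),"t",s["time"])
E
python3 w.py
```

```text
time: 1.35
tool_pos: [0.5065, -0.0629, 0.1637]
orientation: [0.0, 0.998, 0.057, 0.001]
force: [0.1, -0.5, 0.9]
width: 0.0001
finger_force: 0.0
plate xy mm [ -83.2 -140.1] tip z mm 155.66 F [ 0.08 -0.52  0.86] w 0.0 yawerr -0.08 tilt [ 1.7e-03  4.0e-04 -1.0e+00] t 1.35
```

```bash
python3 -m handwheel '[[[0,0,0],[0,0,0]],[[0,0,0],[0,0,0]]]'; python3 w.py; python3 -c "
from h import *
cv2.imwrite('pics/w1.png',manip.camera('wrist'))"
```

```text
time: 1.6
tool_pos: [0.5047, -0.065, 0.1633]
orientation: [0.0, 0.998, 0.057, -0.001]
force: [0.0, -1.0, -0.5]
width: -0.0001
finger_force: 0.0
plate xy mm [ -85.2 -141.9] tip z mm 155.25 F [ 0.05 -1.02 -0.51] w -0.0 yawerr -0.04 tilt [-1.4e-03  1.0e-04 -1.0e+00] t 1.6
```

View pics/w1.png

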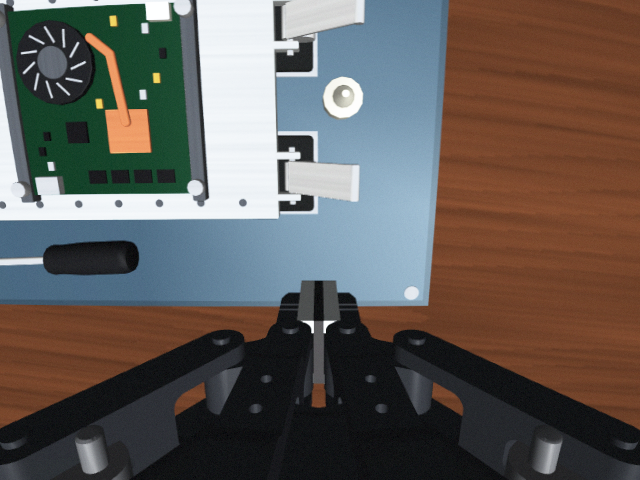

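```bash
python3 -m handwheel '[[[0.1,-0.1,0],[0,0,-1]],[[0.2,-0.2,0],[0,0,-2]],[[0.3,-0.4,0],[0,0,-3]],[[0.4,-0.6,0],[0,0,-4]],[[0.6,-0.8,0.3],[0,0,-5]],[[0.8,-1,0.6],[0,0,-6]],[[0.88,-1.17,1],[0,0,-7]],[[0.88,-1.17,1.4],[0,0,-8]],[[0.88,-1.17,1.87],[0,0,-9]],[[0.88,-1.17,1.87],[0,0,-9]]]'; python3 -m handwheel '[[[0,0,0],[0,0,0]],[[0,0,0],[0,0,0]]]' >/dev/null; python3 w.py; python3 -c "
from h import *
print(np.round(manip.get_state()['joints'],2))"
```

```text
time: 2.9
tool_pos: [0.5338, -0.0163, 0.0881]
orientation: [-0.001, 0.667, 0.745, -0.001]
force: [-0.6, -0.6, 0.1]
width: -0.0002
finger_force: 0.0
plate xy mm [-48.9 -95.4] tip z mm 81.91 F [-0.16 -0.34 -0.5 ] w -0.0 yawerr 89.77 tilt [-8.0e-04  1.5e-03 -1.0e+00] t 3.15
[ 0.42  0.52 -0.63  1.93  0.42  0.82 -0.32]
```

```bash
python3 -m handwheel '[[[0,0,0.4],[0,0,0]],[[0,0,0.8],[0,0,0]],[[0,0,1.1],[0,0,0]],[[0,0,1.22],[0,0,0]],[[0,0,1.22],[0,0,0]],[[0,0,1.22],[0,0,0]]]' >/dev/null; python3 w.py
for i in 1 2 3; do python3 -m handwheel '[[[0,0,0.025],[0,0,0]],[[0,0,0.025],[0,0,0]]]' >/dev/null; python3 w.py; done
```

```text
plate xy mm [-49.1 -94.9] tip z mm 32.39 F [-0.31 -0.48  0.65] w 0.0 yawerr 89.92 tilt [ 0.e+00  5.e-04 -1.e+00] t 3.9
plate xy mm [-49.3 -95. ] tip z mm 31.3 F [-0.78  0.92  0.46] w -0.0 yawerr 89.92 tilt [-2.e-04  4.e-04 -1.e+00] t 4.15
plate xy mm [-49.4 -95. ] tip z mm 30.06 F [ 0.55 -0.19 -0.21] w 0.0 yawerr 89.92 tilt [-1.e-04 -0.e+00 -1.e+00] t 4.4
plate xy mm [-49.5 -94.9] tip z mm 29.0 F [0.12 0.34 0.27] w 0.0 yawerr 89.93 tilt [-0.e+00 -1.e-04 -1.e+00] t 4.65
```

```bash
for i in 1 2 3; do python3 -m handwheel '[[[0,0,0.025],[0,0,0]],[[0,0,0.025],[0,0,0]]]' >/dev/null; python3 w.py; done
```

```text
plate xy mm [-49.3 -94.9] tip z mm 28.67 F [-2.31 -0.46  7.47] w 0.0 yawerr 89.93 tilt [-5.e-04  1.e-04 -1.e+00] t 4.9
plate xy mm [-49.2 -94.9] tip z mm 28.49 F [-4.69 -1.06 16.83] w -0.0 yawerr 89.93 tilt [-1.2e-03  4.0e-04 -1.0e+00] t 5.15
plate xy mm [-49.2 -94.9] tip z mm 28.25 F [-8.09 -1.78 25.69] w 0.0 yawerr 89.93 tilt [-1.7e-03  7.0e-04 -1.0e+00] t 5.4
```

NR is firm (26 N within 0.5 mm). Next, far right.

```bash
python3 -m handwheel '[[[0,0,-0.9],[0,0,0]],[[0,0,-0.9],[0,0,0]],[[0,1.3,-0.9],[0,0,0]],[[0,2.48,-0.9],[0,0,0]],[[0,2.48,-0.9],[0,0,0]],[[0,2.48,-0.4],[0,0,0]],[[0,2.48,-0.15],[0,0,0]],[[0,2.48,-0.1],[0,0,0]],[[0,2.48,-0.1],[0,0,0]],[[0,2.48,-0.1],[0,0,0]]]' >/dev/null; python3 w.py
for i in 1 2 3; do python3 -m handwheel '[[[0,0,0.025],[0,0,0]],[[0,0,0.025],[0,0,0]]]' >/dev/null; python3 w.py; done
```

```text
plate xy mm [ 50.  -95.1] tip z mm 30.63 F [-0.46 -0.39 -0.09] w 0.0 yawerr 89.92 tilt [-2.e-04  8.e-04 -1.e+00] t 6.65
plate xy mm [ 49.9 -95.2] tip z mm 29.27 F [ 0.3   0.2  -0.78] w 0.0 yawerr 89.92 tilt [-2.e-04  3.e-04 -1.e+00] t 6.9
plate xy mm [ 49.9 -95.1] tip z mm 28.2 F [ 0.42 -0.09  1.42] w -0.0 yawerr 89.92 tilt [-1.e-04  3.e-04 -1.e+00] t 7.15
plate xy mm [ 50.1 -95.2] tip z mm 27.29 F [ 0.75 -0.66  3.36] w -0.0 yawerr 89.92 tilt [-1.e-04  6.e-04 -1.e+00] t 7.4
```

```bash
for i in 1 2; do python3 -m handwheel '[[[0,0,0.035],[0,0,0]],[[0,0,0.035],[0,0,0]]]' >/dev/null; python3 w.py; done; python3 -m handwheel '[[[0,0,0.04],[0,0,0]],[[0,0,0.04],[0,0,0]]]' >/dev/null; python3 w.py
```

```text
plate xy mm [ 50.3 -95.2] tip z mm 25.98 F [ 0.92 -0.65  4.17] w 0.0 yawerr 89.92 tilt [-2.e-04  9.e-04 -1.e+00] t 7.65
plate xy mm [ 50.5 -95.3] tip z mm 24.97 F [ 0.67 -0.55  7.3 ] w 0.0 yawerr 89.91 tilt [-5.0e-04  1.3e-03 -1.0e+00] t 7.9
plate xy mm [ 50.6 -95.3] tip z mm 24.49 F [-2.96 -1.29 15.53] w 0.0 yawerr 89.91 tilt [-9.0e-04  1.8e-03 -1.0e+00] t 8.15
```

Far right yields about 4–5 mm at a few newtons, so it is the soft corner. Now its lever.

```bash
python3 -m handwheel '[[[0,0,-0.5],[0,0,0]],[[0,0,-1.6],[0,0,0]],[[0,0,-1.65],[0,0,0]],[[0,0,-1.65],[0,0,0]],[[-1,0,-1.65],[0,0,0]],[[-1.82,0,-1.65],[0,0,0]],[[-1.82,0,-1.65],[0,0,0]],[[-1.82,0,-1.3],[0,0,0]],[[-1.82,0,-1.3],[0,0,0]]]' >/dev/null; python3 w.py
python3 -m handwheel '[[[0,0,0.1],[0,0,0]],[[0,0,0.2],[0,0,0]],[[0,0,0.3],[0,0,0]],[[0,0,0.3],[0,0,0]]]' >/dev/null; python3 w.py
```

```text
plate xy mm [  48.4 -166.2] tip z mm 72.57 F [ 0.18  0.6  -1.11] w -0.0 yawerr 90.04 tilt [ 0.0014 -0.0033 -1.    ] t 9.275
plate xy mm [  50.3 -168. ] tip z mm 63.0 F [ 0.65 -0.2   2.35] w -0.0 yawerr 89.92 tilt [-3.0e-04  1.2e-03 -1.0e+00] t 9.775
```

```bash
for i in 1 2; do python3 -m handwheel '[[[0,0,0.1],[0,0,0]],[[0,0,0.2],[0,0,0]],[[0,0,0.3],[0,0,0]],[[0,0,0.3],[0,0,0]]]' >/dev/null; python3 w.py;done
```

```text
plate xy mm [  49.2 -168.1] tip z mm 50.25 F [-0.97 -1.09  2.84] w 0.0 yawerr 89.91 tilt [-1.e-04 -1.e-03 -1.e+00] t 10.275
plate xy mm [  49.4 -167.5] tip z mm 38.06 F [-0.54  0.54  0.52] w 0.0 yawerr 89.94 tilt [ 6.e-04 -8.e-04 -1.e+00] t 10.775
```

```bash
python3 -m handwheel '[[[0,0,0.1],[0,0,0]],[[0,0,0.15],[0,0,0]],[[0,0,0.15],[0,0,0]]]' >/dev/null; python3 w.py
for i in 1 2 3; do python3 -m handwheel '[[[0,0,0.03],[0,0,0]],[[0,0,0.03],[0,0,0]]]' >/dev/null; python3 w.py; done
```

```text
plate xy mm [  49.6 -167.9] tip z mm 32.47 F [0.33 0.03 0.29] w 0.0 yawerr 89.92 tilt [ 1.e-04 -2.e-04 -1.e+00] t 11.15
plate xy mm [  49.7 -167.9] tip z mm 31.47 F [-0.03 -1.3   1.81] w 0.0 yawerr 89.92 tilt [-1.e-04 -1.e-04 -1.e+00] t 11.4
plate xy mm [  49.7 -168. ] tip z mm 30.28 F [-0.88 -0.45  2.54] w 0.0 yawerr 89.92 tilt [-2.e-04  0.e+00 -1.e+00] t 11.65
plate xy mm [  49.7 -168. ] tip z mm 29.04 F [-0.01 -1.61  2.58] w -0.0 yawerr 89.92 tilt [-1.e-04  1.e-04 -1.e+00] t 11.9
```

```bash
for i in 1 2 3; do python3 -m handwheel '[[[0,0,0.025],[0,0,0]],[[0,0,0.025],[0,0,0]]]' >/dev/null; python3 w.py; done
```

```text
plate xy mm [  49.9 -167.9] tip z mm 28.59 F [-0.8  -1.92  6.52] w 0.0 yawerr 89.92 tilt [-4.e-04  3.e-04 -1.e+00] t 12.15
plate xy mm [  50. -168.] tip z mm 28.22 F [-2.24 -2.89 11.23] w -0.0 yawerr 89.92 tilt [-7.e-04  6.e-04 -1.e+00] t 12.4
plate xy mm [  50.2 -168.1] tip z mm 27.88 F [-4.51 -2.25 16.03] w -0.0 yawerr 89.92 tilt [-0.0011  0.0011 -1.    ] t 12.65
```

The leaf is against its stop. Next I lift and re-press the corner to check that it is firm.

```bash
python3 -m handwheel '[[[0,0,-0.4],[0,0,0]],[[0,0,-1],[0,0,0]],[[0,0,-1],[0,0,0]],[[1,0,-1],[0,0,0]],[[1.82,0,-1],[0,0,0]],[[1.82,0,-1],[0,0,0]],[[1.82,0,-0.3],[0,0,0]],[[1.82,0,-0.1],[0,0,0]],[[1.82,0,-0.1],[0,0,0]],[[1.82,0,-0.1],[0,0,0]]]' >/dev/null; python3 w.py
for i in 1 2 3; do python3 -m handwheel '[[[0,0,0.03],[0,0,0]],[[0,0,0.03],[0,0,0]]]' >/dev/null; python3 w.py; done
```

```text
plate xy mm [ 49.8 -95.6] tip z mm 30.04 F [ 0.83 -0.47  0.27] w -0.0 yawerr 89.89 tilt [-0.e+00 -2.e-04 -1.e+00] t 13.9
plate xy mm [ 49.8 -95.3] tip z mm 28.94 F [-0.13  0.02 -0.39] w 0.0 yawerr 89.9 tilt [-1.e-04  1.e-04 -1.e+00] t 14.15
plate xy mm [ 50.  -95.3] tip z mm 28.65 F [-2.8   0.19  7.95] w -0.0 yawerr 89.91 tilt [-7.e-04  4.e-04 -1.e+00] t 14.4
plate xy mm [ 50.1 -95.2] tip z mm 28.38 F [-5.94 -1.23 14.53] w 0.0 yawerr 89.92 tilt [-1.1e-03  8.0e-04 -1.0e+00] t 14.65
```

Firm now. Lift clear and take a final look.

```bash
python3 -m handwheel '[[[0,0,-0.5],[0,0,0]],[[0,0,-1.5],[0,0,0]],[[0,0,-3],[0,0,0]],[[-1.5,0,-4],[0,0,0]],[[-3,0,-5],[0,0,0]],[[-4.5,0,-5],[0,0,0]],[[-5.5,0,-5],[0,0,0]],[[-5.5,0,-5],[0,0,0]]]' >/dev/null; python3 w.py; python3 -c "
from h import *
a=manip.camera('side')[150:420,200:480];b=manip.camera('top')[140:330,220:470]
cv2.imwrite('pics/end.png',np.hstack([cv2.resize(x,(400,400)) for x in(a,b)]))"
```

```text
plate xy mm [  47.9 -321.9] tip z mm 226.61 F [-0.09  0.2  -0.54] w -0.0 yawerr 89.43 tilt [-2.7e-03 -3.0e-04 -1.0e+00] t 15.65
```

View pics/end.png

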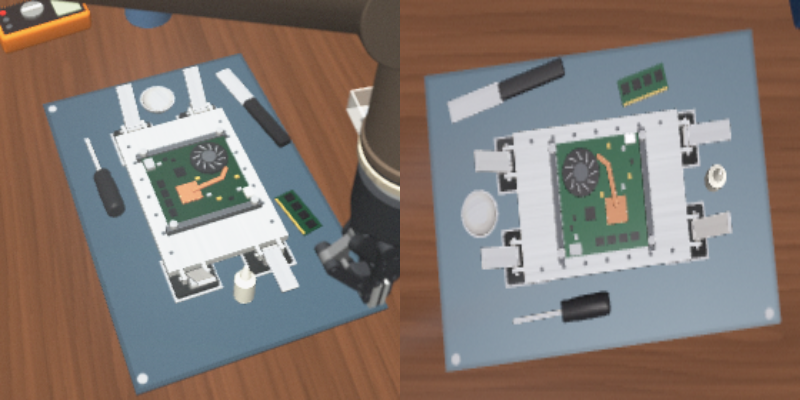

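The picture shows the far-right leaf lying flat (280,268 in the side view), the other three standing, and everything else where it was.

```bash
python3 -m handwheel '[[[0,0,0],[0,0,0]],[[0,0,0],[0,0,0]]]'>/dev/null; python3 -c "
from plant import manip
print(manip.close_job())"
```

```text
the job is handed in; nothing more can be done
None
```

The far-right corner was the soft one: its shim lever is pressed flat, the corner held firm when I pressed it again, the other three levers are still standing, and the job is handed in at about 16 s; I didn't press the two left corners.

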